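Shut the hidden stopcock in the valve chest

TASK

On the red valve chest, push the loose cover plate along its guides all the way to the other end, clear of the valve bay, so that the two valve handles underneath are revealed; then push the handle that ends in a round eye a quarter turn until it is fully shut, leaving the cover open. Only push with the fingertips: do not pick up the cover, leave the plain straight handle as it is, and do not disturb the parts lying in and around the chest.

Things in the scene. Friction and masses are not known exactly. Their poses are not given: they have to be found in the camera images.
- chest: fixed red valve chest, 290 (its x) x 320 (its y) x 82 mm high; origin at the centre of its underside. Its -y half is an open bay (x -118 to 118, y -150 to 0, floor at z 12) with the two valves; its +y half is a solid deck. The cover lies on two ledges at z 70 between side guides and end stops that rise to z 82, and can be pushed along the chest's y only, about 3 mm loose at each side
- cover: loose aluminium cover plate, 262 (x) x 146 (y) x 6 mm, about 0.6 kg, resting on the ledges at z 70 of the chest; it rubs with about 2 to 6 N. Origin at the centre of its underside. At the start its centre is at chest y -74 to -56 mm, over the bay; pushed fully along, against the end stop, its centre is at chest y +77 mm
- cover_bar (a point): middle of the upright bar in the centre of the cover: 90 mm long along the cover's x, 12 mm thick along y, from the plate's top to 24 mm above it; this point is 12 mm above the plate's top. Push it on its -y face
- ring_handle (a joint): angle of the eye-ended valve handle, rad: 0 = open, pointing along chest +y; 1.571 = fully shut, against its stop, pointing along chest -x (it turns anticlockwise seen from above). It starts at 0 to 0.3, turns stiffly (about 0.12 N m, 2 to 3 N at its end) and stays where it is left
- ring_pivot (a point): on the upright axis of the eye-ended handle, at mid height of the handle. The steel handle is a bar 12 mm wide and 12 mm thick (z 47 to 59 in the chest; the valve body beneath is up to 30 mm wide and its pipe tops out at z 33) ending in a round eye 28 mm across, centred 52 mm from the axis, with a dark hole. The two valves stand at chest y -118, x +65 and x -40; which is which varies
- ring_end (a point): centre of the round eye of the eye-ended handle, at mid height, 52 mm from its axis
- plain_pivot (a point): on the upright axis of the plain handle, at mid height; same height and bar as the other, but straight, without an eye
- plain_end (a point): tip of the plain straight handle, 66 mm from its axis, at mid height; points roughly along chest +y (0 to 0.3 rad from it) and must stay so
- plug: small brass plug standing in the corner of the bay, 20 mm wide, 20 mm high; origin at its underside
- bearing: steel bearing ring lying beside the chest, 64 mm wide, 18 mm high; origin at its underside
- flange: dark steel hub flange, 72 mm wide, 34 mm high; origin at its underside
- screwdriver: screwdriver lying beside the chest, along its own x; origin under its middle
- wrench: open-ended wrench lying beside the chest, along its own x; origin under its middle
- bolt: dark bolt standing on its head, 26 mm wide, 59 mm high; origin at its underside
- piston: steel pump piston standing on end, 28 mm wide, 58 mm high; origin at its underside

How it is judged:
By the outcome, as a careful person would: the job done as asked, in the order asked, and still so for the second after the job is handed in, with the robot touching nothing.
It also fails if it takes over 48 s, if anything falls off the work surface, if the arm or the gripper's body presses on something with over 40 N, if the wrist force passes 120 N, or if a joint passes its speed limit or range.

ROBOT

A 7-joint arm with a two-finger parallel gripper is mounted at the origin on the work surface. World frame = base frame: x ahead of the robot, y to its left, z up, the work surface at z = 0. Lengths are in mm, angles in rad, forces in N, time in s.
With the tool pointing down it reaches from about 400 to 875 mm from the base axis. Payload 4.4 kg.
Tool frame: the origin (TCP) lies midway between the tips of the shut fingers; the grasp point (between the pads) lies 19 mm behind it (ctrl.grip_point_offset is the distance from the TCP to the grasp point, in mm); z points along the fingers, x is the direction in which the jaws open and shut, and the axes are right-handed (so a half turn about z gives the same grasp; the last joint's range is limited). The gripper opens to 85 mm and grips with 20 to 120 N. Pads are 22 mm wide; open, the fingers measure 114 mm over their backs; the gripper's body (76 mm by 85 mm) begins 54 mm behind the grasp point. The pads swing forward as they close: fully open they stand 13 mm farther back than shut.
Start: joints at [-1.207, 0.628, 0.038, 1.517, -0.027, 0.996, -0.02], TCP at [270.826, 590.908, 193.913] pointing down, gripper open.
Joint ranges: [-3.06, 3.06], [-0.37, 2.12], [-1.25, 1.32], [0.18, 2.47], [-1.1, 4.24], [0.23, 1.98], [-2.94, 2.94]. Speed limits (rad/s): [2.57, 2.57, 3.14, 3.14, 3.14, 3.14, 3.14].

INTERFACE

Orientations are given as [roll, pitch, yaw] about the fixed x, y, z axes, in that order (R = Rz(yaw) Ry(pitch) Rx(roll)).
In Python, from cell import ctrl, viewer gives the robot as it stands.
- The arm moves only by the tool apply_moves, never from a script. Its argument "series" is a list that holds one entry, the list of rows, each a list of 6 numbers: the shift along the tool's x, y, z normalised to -1 to 1, where 1 is 50 mm, then the turn, a rotation vector about the tool's x, y, z normalised to -1 to 1, where 1 is 6 degrees. In form: [[[tx, ty, tz, rx, ry, rz], ...]]. A call has exactly 5 rows; each row shifts and turns the commanded pose from where the row before left it, along the tool's axes as they then stand; what a row does not reach is not made up. A row lasts 1/8 s, in which the tool goes at most 62.5 mm and 10.7 degrees, less where a joint would pass 70% of its speed; a pose out of reach is approached as far as the arm can. A call with a number of a shift or a turn outside -1 to 1 is refused whole. A call with a gripper value outside its range is refused whole. "claw" is the gripper command: -1 is shut, 1 is fully open, values between are in proportion, set as the call begins (left out, the last holds). The fingers move at their own pace and stop on an object; the grip force is fixed at half the most. Time passes only in rows, so rows that do not move let the fingers close, or fill a call up. It gives the time, the measured TCP pose, the force and the opening at its end, in the units of the state.
- ctrl.read_state(): the state, without advancing time (a new reading comes with each control period).
- viewer.get_image(name): name is "scene" or "top"; returns the picture (384x512x3 uint8, blue, green, red); there is no depth.
- viewer.camera_info(name): a dict with "K" (3x3 intrinsics, pixels), "distortion" ([k1, k2, p1, p2, k3] as OpenCV has them; the pictures are not rectified), "R" (3x3) and "t" (3): a world point X has camera coordinates R X + t. Camera axes: x right, y down, z forward; pixel columns grow to the right and rows downward; lengths in mm; the calibration is good to about 2 mm. A picture is of the moment at which its call begins. camera_info takes no time and is no camera call.
- ctrl.finish_job(): hands the job in, once; it reports no verdict.
Trained networks look in the newest picture that a camera, given by its name, has taken for a name from the list of things; names that differ only in an ending like _2 or _b are one class to them, and where a whole thing is asked for, a point or a joint stands for the part that bears it (a point fixed in the world has none). Each returns a list of dicts, best first, with "score" (0 to 1); they miss things now and then, are a little off and sometimes report something else, mostly with a low value. They report only what shows in the picture. A call takes as long as a camera call.
- viewer.find_in(camera, label): "location" ([column, row] as shares, 0 to 1, of the picture: columns of its width, rows of its height, amid what is visible of it).
The state is a dict: "clock": time; "qpos": joint angles; "qd": joint speeds; "tau": joint torques, N m; "eef_pos": TCP position; "tool_rot": TCP orientation; "force": force on the tool from outside, world axes, zero at the start; "torque": the same for the moment, N m; "width": finger opening in mm.
Only numpy, scipy, OpenCV 4.12 (cv2) and the standard library are available. Lean on these libraries where they do the work, as an engineer would, in place of code of your own. Each camera call takes 0.05 s, during which the arm holds its last target. There are 200 camera calls.

## Working session

There is one attempt and no reset: what is moved stays moved. The work goes in short steps, Python scripts to look and compute and a tool call to move; the robot and the scene stay as the last step left them, time stands still between calls to the robot, and variables do not carry over. Pictures are saved under pics/ and viewed, about 8 in all and at most 12, crops included, and the job is handed in when it is done.

Besides the shell and the picture viewer there is one more tool, called after "Call:" in YAML: its name, and indented under it one key for each argument. apply_moves: Moves the arm, as the interface text tells. Scaled input: -1 to 1 covers 50 mm each way for a shift and 6 degrees each way for a turn. Its arguments: {"type":"object","properties":{"series":{"type":"array","items":{"type":"array","items":{"type":"array","items":{"type":"number"}}}},"claw":{"type":"number"}},"required":["series"]}

```bash
mkdir -p pics; ls
python3 - <<'E'
from cell import ctrl, viewer
import cv2
for n in ("top","scene"):
    im=viewer.get_image(n); cv2.imwrite(f"pics/{n}0.png",im)
    c=viewer.camera_info(n); print(n,c)
    for l in ("chest","cover","cover_bar","ring_handle","ring_end","plain_end","bolt","piston"):
        r=viewer.find_in(n,l)[:2]
        print(l,[(round(d["score"],2),round(d["location"][0]*512),round(d["location"][1]*384)) for d in r])
print(ctrl.read_state())
E
```

```text
pics
top {'K': array([[422.81631232,   0.        , 253.20906714],
       [  0.        , 422.81631232, 192.27856587],
       [  0.        ,   0.        ,   1.        ]]), 'distortion': array([-0.08791706,  0.        ,  0.        ,  0.        ,  0.        ]), 'R': array([[-0.01969757, -0.99970649,  0.01410431],
       [-0.98287672,  0.01677708, -0.18349899],
       [ 0.18320851, -0.01747728, -0.98291871]]), 't': array([ 37.66809228, 608.57587076, 892.63765999])}
chest [(0.61, 236, 223)]
cover []
cover_bar [(0.87, 298, 221)]
ring_handle [(0.25, 353, 245)]
ring_end [(0.21, 173, 281)]
plain_end [(0.31, 362, 244)]
bolt []
piston [(0.7, 147, 208), (0.47, 279, 141)]
scene {'K': array([[378.34537893,   0.        , 260.89500624],
       [  0.        , 378.34537893, 191.40440716],
       [  0.        ,   0.        ,   1.        ]]), 'distortion': array([-0.01413711,  0.        ,  0.        ,  0.        ,  0.        ]), 'R': array([[-0.83908922,  0.54399219,  0.00133381],
       [ 0.38233499,  0.59147917, -0.7099101 ],
       [-0.38697447, -0.59516795, -0.70429104]]), 't': array([ 473.9107276 , 
[... 197 characters left out ...]
on [(0.44, 196, 211), (0.24, 255, 167)]
{'clock': 0.9, 'qpos': array([-1.20679147,  0.62834811,  0.0384967 ,  1.51740979, -0.02701867,
        0.99626866, -0.01997427]), 'qd': array([ 0.00037228,  0.00136817, -0.00054709,  0.00063515, -0.00213811,
        0.00030076,  0.00226338]), 'tau': array([ 1.11303041e-03, -5.63251913e+01,  1.22569934e+00, -1.93784380e+01,
        1.08962576e-02,  1.39523949e-03, -1.15575108e-05]), 'eef_pos': array([270.8285366 , 590.92109816, 193.94387265]), 'tool_rot': array([-3.14153482e+00, -8.30768627e-05,  1.14098450e+00]), 'force': array([ 0.80377466, -0.86780985, -0.8005939 ]), 'torque': array([-0.00834942, -0.02640363,  0.04096035]), 'width': 85.2823437528644}
```

View pics/top0.png

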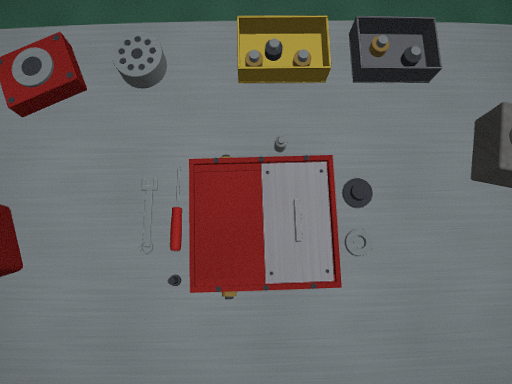

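View pics/scene0.png

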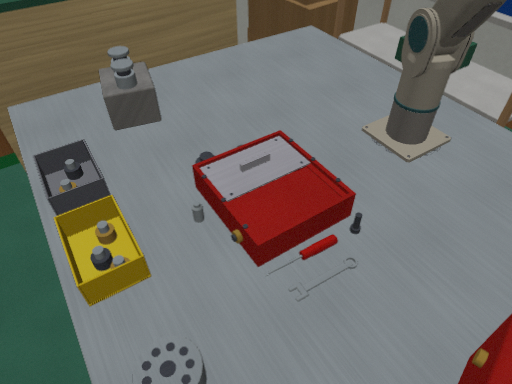

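The top picture shows the chest rim at about (190,157), (333,155), (340,287) and (190,292). The cover is on the right (world -y) and its bar is at (298,220), so the push direction is towards world +y. Next I'll rectify onto the rim plane.

```bash
cat > h.py <<'E'
from cell import ctrl, viewer
import cv2, numpy as np
def ray(n,px,z):
    c=viewer.camera_info(n); u=cv2.undistortPoints(np.array([[px]],float),c["K"],c["distortion"])[0,0]
    d=c["R"].T@np.array([u[0],u[1],1]); o=-c["R"].T@c["t"]
    return o+d*(z-o[2])/d[2]
def proj(n,P):
    c=viewer.camera_info(n)
    return cv2.projectPoints(np.array(P,float).reshape(-1,1,3),cv2.Rodrigues(c["R"])[0],c["t"],c["K"],c["distortion"])[0][:,0]
def rect(n,im,z,x0,x1,y0,y1,s):
    # output: col ~ -y (y1 at left), row ~ -x (x1 at top), s px per mm
    X,Y=np.meshgrid(np.arange(x1,x0,-1/s),np.arange(y1,y0,-1/s),indexing="ij")
    p=proj(n,np.stack([X,Y,np.full_like(X,z)],-1)).reshape(*X.shape,2).astype(np.float32)
    return cv2.remap(im,p[...,0],p[...,1],cv2.INTER_CUBIC)
E
python3 - <<'E'
from h import *
im=viewer.get_image("top")
cs=[(190,158),(333,155),(340,288),(190,292)]
for p in cs: print(ray("top",p,82).round(1))
print("bar",ray("top",(298,220),100).round(1))
c=np.mean([ray("top",p,82) for p in cs],0)
x0,x1,y0,y1=c[0]-200,c[0]+200,c[1]-260,c[1]+220
s=1.6; r=rect("top",im,82,x0,x1,y0,y1,s)
hsv=cv2.cvtColor(r,cv2.COLOR_BGR2HSV)
m=(((hsv[...,0]<8)|(hsv[...,0]>172))&(hsv[...,1]>130)&(hsv[...,2]>60)).astype(np.uint8)
m=cv2.morphologyEx(m,cv2.MORPH_OPEN,np.ones((3,3)))
k=max(cv2.findContours(m,0,2)[0],key=cv2.contourArea)
(cx,cy),wh,a=cv2.minAreaRect(k); print("centre",x1-cy/s,y1-cx/s,np.array(wh)/s,a)
cv2.drawContours(r,[cv2.boxPoints(((cx,cy),wh,a)).astype(int)],0,(0,255,0),1)
print(x0,x1,y0,y1,r.shape); cv2.imwrite("pics/r0.png",r)
E
```

```text
[684.  165.5  82. ]
[ 685.9 -152.9   82. ]
[ 395.2 -152.6   82. ]
[393.7 163.8  82. ]
bar [539.6 -66.4 100. ]
centre 540.021858000117 6.988718627327785 [289.70773697 319.38055038] 89.25594329833984
339.70684029992174 739.7068402999217 -254.06654107726206 225.93345892273794 (640, 768, 3)
```

View pics/r0.png

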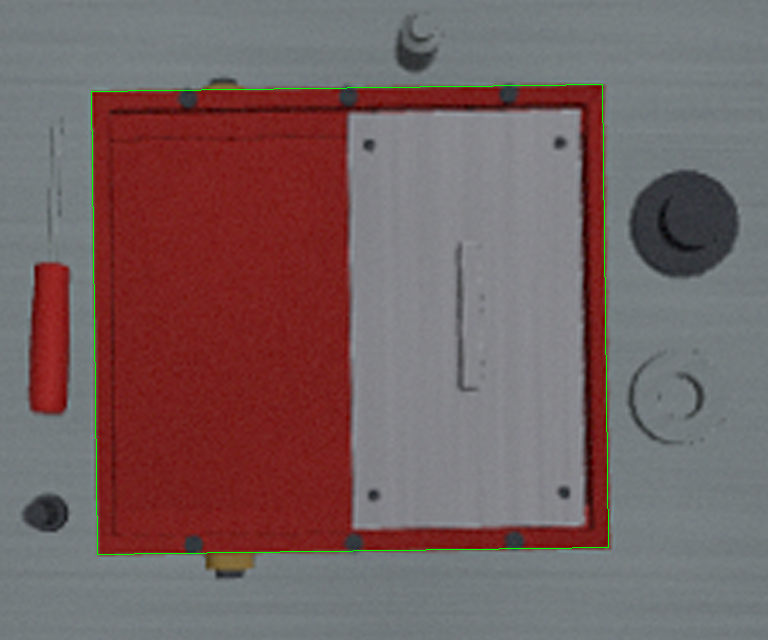

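The rectified picture fits the chest: 289.7 × 319.4 mm, centre (540, 7), yaw about +0.013 rad. The bar is at about world (540, -66). I'll shut the gripper, turn the tool to yaw 1.584 (tool x = chest y) and travel over.

Call:
apply_moves:
  series:
    - [[-0.65,0.74,0,0,0,-0.846],[-0.71,0.68,0,0,0,-0.846],[-0.77,0.61,0,0,0,-0.846],[-0.82,0.54,0,0,0,-0.846],[-0.87,0.47,0,0,0,-0.846]]
  claw: -1

```text
clock: 1.58
eef_pos: [371.8, 364.8, 194.1]
tool_rot: [3.141, -0.0, 1.587]
force: [0.5, 0.2, 0.6]
width: -0.0
```

Call:
apply_moves:
  series:
    - [[-0.93,0.32,0,0,0,0],[-0.93,0.32,0,0,0,0],[-0.93,0.32,0,0,0,0],[-0.93,0.32,0,0,0,0],[-0.93,0.32,0,0,0,0]]

```text
clock: 2.2
eef_pos: [454.8, 133.3, 194.2]
tool_rot: [3.141, -0.0, 1.584]
force: [0.2, 0.4, 0.4]
width: 0.0
```

Call:
apply_moves:
  series:
    - [[-0.93,0.32,0,0,0,0],[-0.93,0.32,0.2,0,0,0],[-0.93,0.32,0.3,0,0,0],[-0.93,0.32,0.3,0,0,0],[-0.93,0.32,0.2,0,0,0]]

```text
clock: 2.82
eef_pos: [537.5, -98.1, 143.4]
tool_rot: [-3.141, -0.0, 1.584]
force: [0.3, -0.0, 0.2]
width: 0.1
```

Call:
apply_moves:
  series:
    - [[0,0.04,0.4,0,0,0],[0,0,0.4,0,0,0],[0,0,0.3,0,0,0],[0,0,0.07,0,0,0],[0,0,0,0,0,0]]

```text
clock: 3.45
eef_pos: [539.4, -96.5, 85.6]
tool_rot: [3.141, 0.0, 1.584]
force: [0.1, -0.3, 0.4]
width: -0.2
```

Call:
apply_moves:
  series:
    - [[0.1,0,0,0,0,0],[0.1,0,0,0,0,0],[0.1,0,0,0,0,0],[0.1,0,0,0,0,0],[0.1,0,0,0,0,0]]

```text
clock: 4.08
eef_pos: [538.9, -71.2, 85.4]
tool_rot: [3.142, -0.0, 1.584]
force: [-0.5, 0.2, 0.2]
width: -0.5
```

Run:
```python
from h import *
a=viewer.get_image("scene")[120:260,160:380]; b=viewer.get_image("top")[130:310,170:390]
a=cv2.resize(a,None,fx=1.8,fy=1.8,interpolation=2);b=cv2.resize(b,None,fx=1.8,fy=1.8,interpolation=2)
o=np.zeros((324,800,3),np.uint8);o[:252,:396]=a;o[:,402:798]=b;cv2.imwrite("pics/c1.png",o)
print(proj("top",ctrl.read_state()["eef_pos"]))
```

```text
[[299.17982862 221.11950595]]
```

View pics/c1.png

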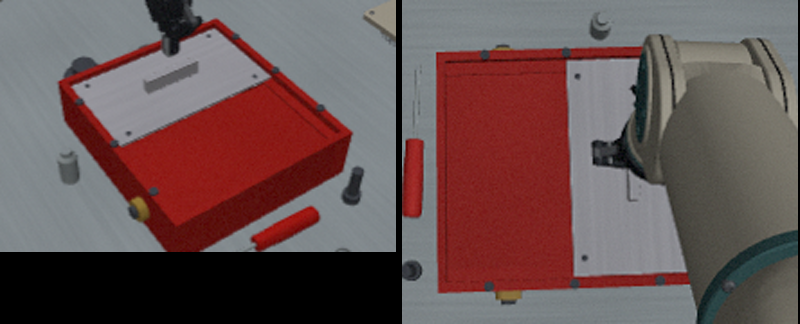

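Run:
```python
from h import *
p=ctrl.read_state()["eef_pos"]; print(p)
f=lambda q:(q-[160,120])*1.8
print("tcp scene crop",f(proj("scene",[p,p+[0,0,30],p+[0,0,73]])))
print("bar pred crop",f(proj("scene",[[585,-66,100],[495,-66,100],[585,-66,76],[495,-66,76]])))
g=lambda q:(q-[170,130])*1.8+[402,0]
print("tcp top",g(proj("top",[p,p+[0,0,73],p+[0,40,73]])))
print("bar top",g(proj("top",[[585,-66,100],[495,-66,100]])))
for n in("top","scene"):
  for l in ("cover_bar","cover"):print(n,l,[(round(d["score"],2),(np.array(d["location"])*[512,384]).round(1)) for d in viewer.find_in(n,l)])
```

```text
[538.87481665 -70.70012538  85.40231969]
tcp scene crop [[170.47115888  73.92897834]
 [170.26237407  58.17588852]
 [169.94752624  34.39763934]]
bar pred crop [[145.1152719   79.17152906]
 [196.8465059   57.85893321]
 [145.7087332   91.59785182]
 [196.57749374  70.21307625]]
tcp top [[634.52369152 164.01511071]
 [642.54408996 156.2976703 ]
 [606.32452937 156.9800867 ]]
bar top [[630.56282326 124.00816609]
 [633.44911906 200.01766446]]
top cover_bar [(0.7, array([178.3, 221.3])), (0.58, array([284. , 237.8]))]
top cover [(0.84, array([282.9, 238.3])), (0.3, array([146. , 215.7]))]
scene cover_bar [(0.72, array([252.3, 167.8]))]
scene cover [(0.97, array([250.9, 164.1]))]
```

Call:
apply_moves:
  series:
    - [[0.1,0,0,0,0,0],[0.1,0,0,0,0,0],[0.1,0,0,0,0,0],[0.1,0,0,0,0,0],[0.1,0,0,0,0,0]]

```text
clock: 5.0
eef_pos: [538.5, -46.2, 85.4]
tool_rot: [-3.142, -0.0, 1.584]
force: [-0.3, -0.5, -0.2]
width: 0.0
```

Run:
```python
from h import *
a=viewer.get_image("scene")[120:220,180:320]
cv2.imwrite("pics/c2.png",cv2.resize(a,None,fx=4,fy=4,interpolation=2)); s=ctrl.read_state();print(s["force"],s["width"],(proj("scene",s["eef_pos"])-[180,120])*4)
```

```text
[-0.71101364  0.8581159   0.21982991] -0.24822604494891204 [[319.86918315 185.08535926]]
```

View pics/c2.png

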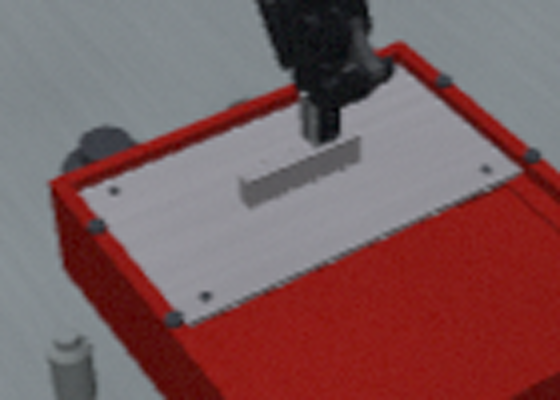

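Run:
```python
from h import *
print(ray("scene",(180+190/4,120+325/4),76), ray("scene",(180+522/4,120+173/4),76), "bar ends top", ray("scene",(180+240/4,120+180/4),100),ray("scene",(180+358/4,120+137/4),100))
o=proj("scene",[[539,-46,85],[539,-46,115],[585,-66,100],[495,-66,100],[539,-72,100]]);print((o-[180,120])*4)
```

```text
[669.47373886  11.70511408  76.        ] [411.09570047   9.40498921  76.        ] bar ends top [588.41517978 -63.40271062 100.        ] [499.66611928 -58.37159763 100.        ]
[[318.63485386 185.13561447]
 [318.5902397  150.05777717]
 [242.478382   175.93673125]
 [357.43667979 128.57540714]
 [297.39683552 146.45040961]]
```

The finger's visible tip is at crop (320,143), right at the bar's top edge. The reported TCP should show at (319,185), in front of the bar, so the finger could be behind the bar or above it. I'll push a little further and compare.

Call:
apply_moves:
  series:
    - [[0.12,0,0,0,0,0],[0.12,0,0,0,0,0],[0.12,0,0,0,0,0],[0.12,0,0,0,0,0],[0.12,0,0,0,0,0]]

```text
clock: 5.68
eef_pos: [538.1, -16.2, 85.4]
tool_rot: [-3.142, -0.0, 1.584]
force: [0.9, 1.4, 0.2]
width: -0.1
```

Run:
```python
from h import *
a=viewer.get_image("scene")[120:220,180:320]
cv2.imwrite("pics/c3.png",cv2.resize(a,None,fx=5,fy=5,interpolation=2)); s=ctrl.read_state();print(s["force"],s["width"],(proj("scene",[s["eef_pos"],s["eef_pos"]+[0,0,30]])-[180,120])*5)
```

```text
[0.44536827 0.94983835 0.13531194] 0.06591900006296056 [[432.01324816 263.19773866]
 [432.69652398 219.20607167]]
```

View pics/c3.png

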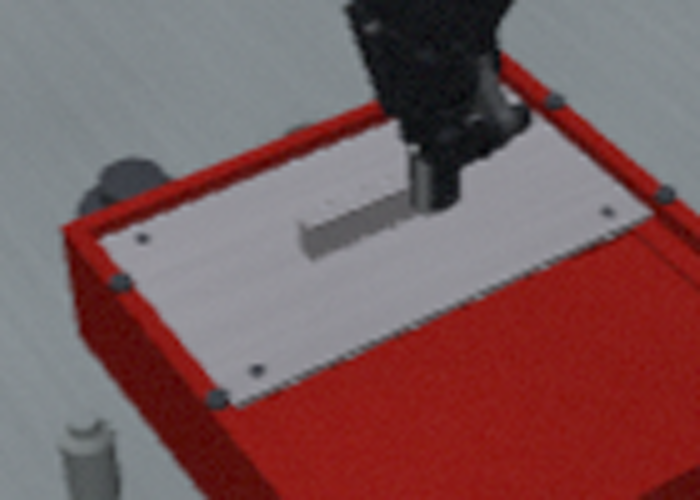

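The cover hasn't moved and the fingertips are passing above the bar. By camera the tip is at z ≈ 120, while the reported value is 85. I'll calibrate this over the bare red deck (top at z 70) with a gentle touch.

Call:
apply_moves:
  series:
    - [[0.5,0,0,0,0,0],[0.5,0,0,0,0,0],[0.5,0,0.2,0,0,0],[0,0,0.2,0,0,0],[0,0,0.1,0,0,0]]

```text
clock: 6.35
eef_pos: [536.7, 57.2, 59.7]
tool_rot: [-3.14, 0.001, 1.583]
force: [-0.1, -0.3, 0.3]
width: 0.0
```

Call:
apply_moves:
  series:
    - [[0,0,0,0,0,0],[0,0,0,0,0,0],[0,0,0,0,0,0],[0,0,0,0,0,0],[0,0,0,0,0,0]]

```text
clock: 6.98
eef_pos: [537.2, 58.3, 60.5]
tool_rot: [3.141, -0.0, 1.584]
force: [0.5, 0.2, 0.1]
width: -0.0
```

Run:
```python
from h import *
a=viewer.get_image("scene")[140:240,200:340]
cv2.imwrite("pics/c4.png",cv2.resize(a,None,fx=5,fy=5,interpolation=2)); s=ctrl.read_state();print(s["eef_pos"],s["force"],s["width"],(proj("scene",[s["eef_pos"]+[0,0,d] for d in (0,10,20,30,40)])-[200,140])*5)
```

```text
[537.1974027   58.35314234  60.50036033] [ 0.26436314  0.17584903 -0.96979374] -0.13730036313019686 [[413.25091955 280.78420209]
 [414.0848608  266.81063632]
 [414.93109908 252.62809737]
 [415.7899042  238.23193159]
 [416.66155379 223.61734828]]
```

View pics/c4.png

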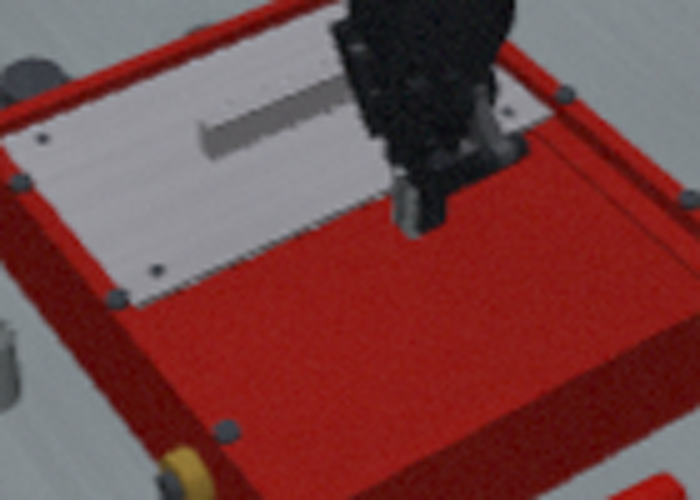

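Over the deck the tip is at crop (420,235), which puts it at about z 93 against a reported 60. There was no contact at a reported 60 even though the deck is at 70. So the real tip is about 33 mm above the reported z. I'll go up, back behind the bar, and lower to a reported 53.

Call:
apply_moves:
  series:
    - [[0,0,-0.8,0,0,0],[-0.7,0,-0.1,0,0,0],[-0.9,0,0,0,0,0],[-0.9,0,0,0,0,0],[-0.64,0,0,0,0,0]]

```text
clock: 7.65
eef_pos: [539.0, -101.1, 105.5]
tool_rot: [3.141, 0.001, 1.582]
force: [0.3, -0.3, 0.9]
width: -0.2
```

Call:
apply_moves:
  series:
    - [[0,0,0.2,0,0,0],[0,0,0.3,0,0,0],[0,0,0.3,0,0,0],[0,0,0.2,0,0,0],[0,0,0.05,0,0,0]]

```text
clock: 8.28
eef_pos: [538.6, -97.9, 51.8]
tool_rot: [-3.14, -0.0, 1.585]
force: [0.4, -0.5, 0.6]
width: -0.3
```

Call:
apply_moves:
  series:
    - [[0.1,0,0,0,0,0],[0.1,0,0,0,0,0],[0.1,0,0,0,0,0],[0.1,0,0,0,0,0],[0.1,0,0,0,0,0]]

```text
clock: 8.9
eef_pos: [539.1, -74.9, 53.2]
tool_rot: [3.141, 0.002, 1.583]
force: [-0.5, -4.2, 0.9]
width: 0.2
```

Call:
apply_moves:
  series:
    - [[0.2,0,0,0,0,0],[0.2,0,0,0,0,0],[0.2,0,0,0,0,0],[0.2,0,0,0,0,0],[0.2,0,0,0,0,0]]

```text
clock: 9.52
eef_pos: [538.3, -23.8, 53.1]
tool_rot: [3.141, 0.001, 1.583]
force: [-0.1, -4.9, 1.2]
width: -0.1
```

Call:
apply_moves:
  series:
    - [[0.2,0,0,0,0,0],[0.2,0,0,0,0,0],[0.2,0,0,0,0,0],[0.2,0,0,0,0,0],[0.2,0,0,0,0,0]]

```text
clock: 10.15
eef_pos: [537.4, 26.1, 53.1]
tool_rot: [-3.141, 0.001, 1.583]
force: [0.5, -6.4, 3.2]
width: -0.0
```

Call:
apply_moves:
  series:
    - [[0.1,0,0,0,0,0],[0.1,0,0,0,0,0],[0.1,0,0,0,0,0],[0.1,0,0,0,0,0],[0.1,0,0,0,0,0]]

```text
clock: 10.78
eef_pos: [537.1, 50.6, 53.1]
tool_rot: [-3.141, 0.001, 1.583]
force: [-1.3, -5.7, 3.2]
width: -0.2
```

Call:
apply_moves:
  series:
    - [[0.05,0,0,0,0,0],[0.05,0,0,0,0,0],[0.05,0,0,0,0,0],[0.04,0,0,0,0,0],[0.04,0,0,0,0,0]]

```text
clock: 11.4
eef_pos: [536.9, 61.9, 53.1]
tool_rot: [-3.141, 0.001, 1.583]
force: [-0.0, -5.3, 3.0]
width: -0.2
```

Call:
apply_moves:
  series:
    - [[0.03,0,0,0,0,0],[0.03,0,0,0,0,0],[0.02,0,0,0,0,0],[0.02,0,0,0,0,0],[0.02,0,0,0,0,0]]

```text
clock: 12.02
eef_pos: [537.5, 66.4, 53.1]
tool_rot: [3.141, 0.003, 1.582]
force: [2.6, -9.3, 2.2]
width: -0.1
```

Call:
apply_moves:
  series:
    - [[0.02,0,0,0,0,0],[0.02,0,0,0,0,0],[0.02,0,0,0,0,0],[0.02,0,0,0,0,0],[0,0,0,0,0,0]]

```text
clock: 12.65
eef_pos: [537.8, 67.3, 53.2]
tool_rot: [3.141, 0.006, 1.58]
force: [1.9, -14.8, 2.2]
width: -0.1
```

Cover is against its stop (force rose to 15 N, no further travel). I'll back off, rise and move aside for a look.

Call:
apply_moves:
  series:
    - [[-0.25,0,0,0,0,0],[0,0,-0.8,0,0,0],[0,0,-0.8,0,0,0],[0.9,0,-0.3,0,0,0],[0.9,0,0,0,0,0]]

```text
clock: 13.28
eef_pos: [536.3, 153.1, 149.5]
tool_rot: [3.139, -0.003, 1.584]
force: [0.4, 0.4, 0.1]
width: -0.1
```

Call:
apply_moves:
  series:
    - [[0.9,0,0,0,0,0],[0.4,0,0,0,0,0],[0,0,0,0,0,0],[0,0,0,0,0,0],[0,0,0,0,0,0]]

```text
clock: 13.9
eef_pos: [535.4, 213.1, 147.9]
tool_rot: [-3.141, 0.001, 1.581]
force: [-0.3, -0.1, 0.6]
width: 0.4
```

Run:
```python
from h import *
im=viewer.get_image("top")
s=2.4; r=rect("top",im,53,390,690,-165,165,s); cv2.imwrite("pics/r1.png",cv2.resize(r,(792,720))[:,:][:600*1] if 0 else cv2.resize(r,(660,600)))
for l in ("ring_end","ring_pivot","ring_handle","plain_end","plain_pivot","plug","cover_bar"):
  print(l,[(round(d["score"],2),ray("top",np.array(d["location"])*[512,384],53).round(1)[:2]) for d in viewer.find_in("top",l)[:2]])
```

```text
ring_end [(0.75, array([500.3, -74.5])), (0.47, array([507.1, 266. ]))]
ring_pivot [(0.81, array([503.5, -79.5]))]
ring_handle [(0.69, array([542. ,  82.4])), (0.61, array([490.6, -78.5]))]
plain_end [(0.74, array([597.9, -84.4]))]
plain_pivot [(0.76, array([604.6, -84.7])), (0.37, array([ 491.1, -217.3]))]
plug [(0.55, array([436.2, -17.8]))]
cover_bar [(0.98, array([541.6,  87.1]))]
```

View pics/r1.png

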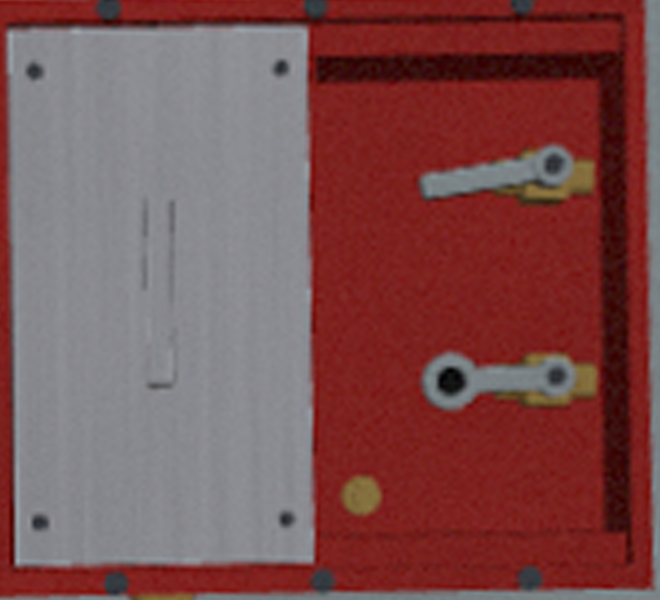

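The cover is at the far end. The eye handle is at the lower valve: pivot (556,376) → world (502,-113), which matches chest (-40,-118), and eye (450,381) → (499.5,-60), angle about 0.03. The plain handle's tip is at (430,187) → (596,-50). The plug is at (361,495) and well clear of the sweep. I'll come down on the +x side of the eye at (533,-66).

Call:
apply_moves:
  series:
    - [[-0.93,-0.06,0,0,0,0],[-0.93,-0.06,0,0,0,0],[-0.93,-0.06,0,0,0,0],[-0.93,-0.06,0,0,0,0],[-0.93,-0.06,0,0,0,0]]

```text
clock: 14.92
eef_pos: [523.1, -18.7, 148.0]
tool_rot: [3.141, 0.0, 1.584]
force: [-0.1, 0.2, 0.4]
width: -0.2
```

Call:
apply_moves:
  series:
    - [[-0.7,0,0,0,0,0],[-0.2,0,0.3,0,0,0],[0,0,0.3,0,0,0],[0,0,0.2,0,0,0],[0,0,0,0,0,0]]

```text
clock: 15.55
eef_pos: [522.9, -60.5, 106.6]
tool_rot: [-3.139, -0.001, 1.587]
force: [-0.1, 0.1, 1.0]
width: 0.0
```

Call:
apply_moves:
  series:
    - [[-0.12,0.23,0,0,0,0],[0,0,0.3,0,0,0],[0,0,0.3,0,0,0],[0,0,0.2,0,0,0],[0,0,0,0,0,0]]

```text
clock: 16.18
eef_pos: [534.2, -68.0, 66.7]
tool_rot: [-3.139, -0.0, 1.584]
force: [0.1, 0.2, 0.0]
width: 0.1
```

Run:
```python
from h import *
a=viewer.get_image("scene")[115:235,180:320]
cv2.imwrite("pics/c5.png",cv2.resize(a,None,fx=5,fy=5,interpolation=2)); s=ctrl.read_state();print(s["eef_pos"],s["force"],(proj("scene",[s["eef_pos"]+[0,0,d] for d in (0,30,35,40)])-[180,115])*5)
print((proj("scene",[[499.5,-60,59],[502,-112,59]])-[180,115])*5)
```

```text
[534.76112192 -68.10958124  67.31814371] [0.39515787 0.19525877 1.42311266] [[382.81977939 255.80134267]
 [382.44143628 213.1285332 ]
 [382.37686472 205.842259  ]
 [382.31184878 198.5048579 ]]
[[444.81409382 252.53447571]
 [390.07833786 203.58730422]]
```

View pics/c5.png

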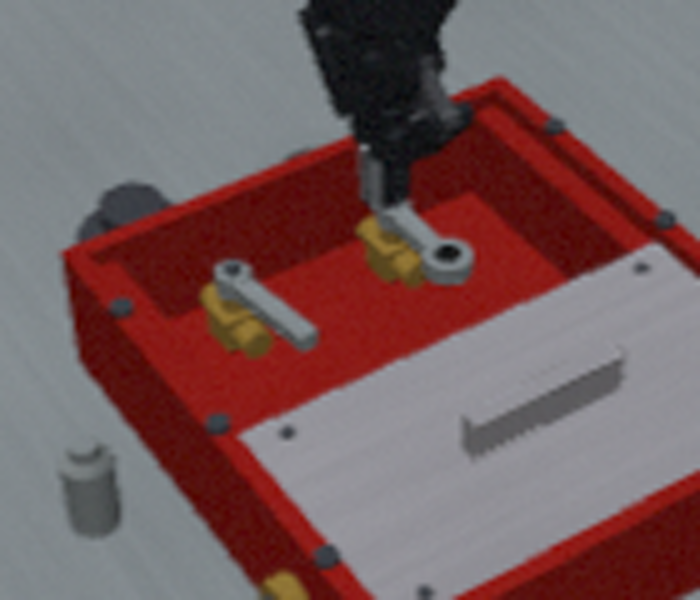

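The fingertip at (387,207) puts the real tip at reported z + ~34, and the eye at (447,255) matches the prediction. I'll lower to a reported 9, about real z 44.

Call:
apply_moves:
  series:
    - [[0.03,0,0.3,0,0,0],[0,0,0.3,0,0,0],[0,0,0.3,0,0,0],[0,0,0.26,0,0,0],[0,0,0,0,0,0]]

```text
clock: 16.85
eef_pos: [534.2, -66.6, 8.5]
tool_rot: [-3.139, -0.0, 1.584]
force: [0.3, 0.0, -0.6]
width: 0.1
```

Call:
apply_moves:
  series:
    - [[0.02,-0.12,0,0,0,0],[0.02,-0.12,0,0,0,0],[0.02,-0.12,0,0,0,0],[0.02,-0.12,0,0,0,0],[0.02,-0.12,0,0,0,0]]

```text
clock: 17.48
eef_pos: [505.8, -62.7, 10.3]
tool_rot: [3.14, 0.001, 1.583]
force: [3.4, -1.9, 0.0]
width: 0.0
```

Call:
apply_moves:
  series:
    - [[0.01,-0.08,0,0,0,0],[0,-0.08,0,0,0,0],[0,-0.08,0,0,0,0],[-0.01,-0.08,0,0,0,0],[-0.02,-0.08,0,0,0,0]]

```text
clock: 18.1
eef_pos: [484.7, -62.7, 9.8]
tool_rot: [-3.141, -0.001, 1.584]
force: [2.8, 0.3, 1.0]
width: -0.1
```

Call:
apply_moves:
  series:
    - [[-0.03,-0.08,0,0,0,0],[-0.04,-0.07,0,0,0,0],[-0.04,-0.07,0,0,0,0],[-0.05,-0.07,0,0,0,0],[-0.05,-0.07,0,0,0,0]]

```text
clock: 18.73
eef_pos: [468.6, -74.3, 10.1]
tool_rot: [3.139, 0.0, 1.584]
force: [3.7, 0.4, 0.6]
width: -0.3
```

Call:
apply_moves:
  series:
    - [[-0.06,-0.05,0,0,0,0],[-0.06,-0.05,0,0,0,0],[-0.06,-0.04,0,0,0,0],[-0.06,-0.04,0,0,0,0],[-0.06,-0.03,0,0,0,0]]

```text
clock: 19.35
eef_pos: [457.9, -85.5, 10.0]
tool_rot: [3.14, -0.004, 1.587]
force: [4.2, 15.5, 3.6]
width: -0.4
```

Force in +y jumped to 15 N, well above the 2–3 N the handle needs, so it should be on its stop. I'll add a small press, then retreat and look.

Call:
apply_moves:
  series:
    - [[-0.02,0,0,0,0,0],[0,0,0,0,0,0],[0,0,0,0,0,0],[0.2,0,0,0,0,0],[0.2,0,0,0,0,0]]

```text
clock: 19.98
eef_pos: [454.7, -70.5, 9.5]
tool_rot: [-3.138, 0.0, 1.583]
force: [-0.0, -0.5, -0.4]
width: 0.4
```

Call:
apply_moves:
  series:
    - [[0,0,-0.8,0,0,0],[0,0,-0.8,0,0,0],[0,0,-0.8,0,0,0],[0.8,0,0,0,0,0],[0.9,0,0,0,0,0]]

```text
clock: 20.6
eef_pos: [454.9, 14.4, 130.2]
tool_rot: [-3.141, 0.001, 1.58]
force: [0.2, 0.6, -0.5]
width: 0.0
```

Call:
apply_moves:
  series:
    - [[0.9,0,0,0,0,0],[0.9,0,0,0,0,0],[0.9,0,0,0,0,0],[0.9,0,0,0,0,0],[0,0,0,0,0,0]]

```text
clock: 21.22
eef_pos: [451.8, 198.3, 129.4]
tool_rot: [-3.14, -0.001, 1.59]
force: [0.2, -1.1, 0.1]
width: 0.3
```

Run:
```python
from h import *
im=viewer.get_image("top")
cv2.imwrite("pics/r2.png",cv2.resize(rect("top",im,53,370,710,-235,195,2.4),(759,600)))
s=ctrl.read_state();print(s["eef_pos"],s["force"])
```

```text
[451.94531596 195.4432582  129.29311524] [ 0.32726796 -1.1062882   0.73413204]
```

View pics/r2.png

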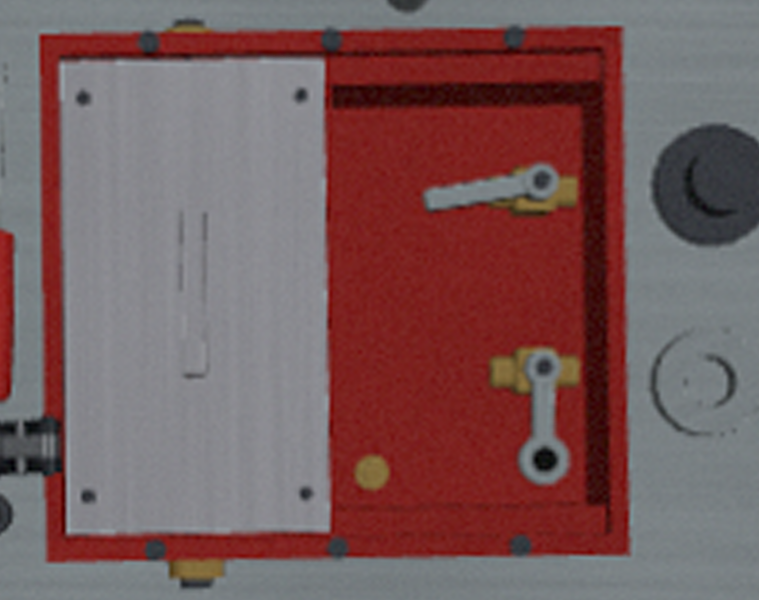

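The picture shows the handle from (544,367) to the eye at (544,460), along chest -x to within about 1°. The cover is at the far end, and the plug and plain handle haven't moved. The robot is clear of everything, so I'm handing in.

```bash
python3 -c "
from cell import ctrl
print(ctrl.finish_job())"
```

```text
the job is handed in; nothing more can be done
None
```

The cover is pushed fully along against its end stop and the eye-ended handle is turned a quarter turn to shut. I handed the job in at about 21 s; it returned no verdict.

- **Cover:** it rubbed at about 4–6 N, then the force rose to 15 N with no more travel. The last picture shows it at the far end with the bay open.
- **Eye handle:** it turned at about 3–4 N and met its stop at about 15 N. In the last picture it points along chest -x, within about 1°.
- **Everything else:** the plain handle and the plug look the same as before. Of the parts around the chest, those showing in the last picture look unmoved; I didn't check the rest.
- **Disagreement:** the real fingertips were about 34 mm higher than the reported z. My first push therefore passed over the bar without touching it. I confirmed the offset in the pictures, and there was no contact below the deck's height. I then allowed for it in the later moves.

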